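# Shut a window catch away in a column of workshop pots

### The arm

A 7-joint arm with a two-finger parallel gripper is mounted at the origin on the work surface. World frame = base frame: x ahead of the robot, y to its left, z up, the work surface at z = 0. Lengths are in m, angles in rad, forces in N, time in s.
With the tool pointing down it reaches from about 0.425 to 0.875 m from the base axis. Payload 9.9 kg.
Tool frame: the origin (TCP) lies where the fingers leave the gripper's body, on its centre line; the fingertips stand 73 mm ahead of it and the grasp point (between the pads) lies 54 mm ahead of it (arm.grip_depth is the z of the grasp point in the tool frame, in m); z points along the fingers, y is the line along which they close (so a half turn about z gives the same grasp; the last joint's range is limited). The gripper opens to 85 mm and grips with 20 to 120 N. Pads are 22 mm wide; open, the fingers measure 114 mm over their backs; the gripper's body (76 mm by 85 mm) begins 54 mm behind the grasp point. The pads swing forward as they close: fully open they stand 13 mm farther back than shut.
Start: joints at [1.154, 0.576, 0.025, 1.437, -0.015, 1.129, -0.057], TCP at [0.221, -0.638, 0.304] pointing down, gripper open.
Joint ranges: [-2.76, 2.76], [-0.34, 2.15], [-1.52, 1.57], [0.19, 2.46], [-1.09, 4.23], [0.17, 1.99], [-2.82, 2.82]. Speed limits (rad/s): [2.22, 2.22, 3.01, 3.01, 3.14, 3.14, 3.14].

### API

Orientations are given as a unit quaternion [x, y, z, w].
In Python, from bench import arm, capture, silhouettes, pinpoint gives the robot as it stands.
- The arm moves only by the tool step_arm, never from a script. Its arguments are lists of equal length, an entry for each row: "gripper": the gripper's target within -1 to 1 (shut at 1, half-way at 0, fully open at -1); "xyz": the shift along the tool's x, y, z in cm, a list of three; "yaw": the turn about the tool's z in degrees. In form: {"gripper": [gripper, ...], "xyz": [[tx, ty, tz], ...], "yaw": [yaw, ...]}. A call has 1 to 5 rows; each row shifts and turns the commanded pose from where the row before left it, along the tool's axes as they then stand; what a row does not reach is not made up. A row lasts 1/12 s, in which the tool goes at most 41.7 mm and 7.16 degrees, less where a joint would pass 70% of its speed; a pose out of reach is approached as far as the arm can. A call with a gripper value outside its range is refused whole. The fingers move at their own pace and stop on an object; the grip force is fixed at half the most. Time passes only in rows, so rows that do not move let the fingers close. It gives the time, the measured TCP pose, the force, the opening and the grip force at its end, in the units of the state.
- arm.observe(): the state, without advancing time (a new reading comes with each control period).
- capture(name): name is "scene" or "top" or "wrist"; returns a dict with "color" (480x640x3 uint8, red, green, blue), "mtx" (3x3 intrinsics, pixels), "k1" (the pictures are not rectified: a ray, as slopes to the right and down, at radius r is drawn at 1 + k1 r^2 times it, then the intrinsics apply), "rvec" (rotation vector, rad) and "tvec" (3), from world to camera coordinates, as OpenCV has them. Camera axes: x right, y down, z forward; pixel columns grow to the right and rows downward; lengths in m; the calibration is good to about 2 mm. A picture is of the moment at which its call begins. There is no depth.
- arm.close_job(): hands the job in; it is judged then, once.
Trained networks look in the newest picture that a camera, given by its name, has taken for a name from the list of things; names that differ only in an ending like _2 or _b are one class to them, and where a whole thing is asked for, a point or a joint stands for the part that bears it (a point fixed in the world has none). Each returns a list of dicts, best first, with "conf" (0 to 1); they miss things now and then, are a little off and sometimes report something else, mostly with a low value. They report only what shows in the picture. A call takes as long as a camera call. They do not tell look-alikes from the thing itself.
- silhouettes(camera, query): "mask" (480x640 bool, what is visible of it).
- pinpoint(camera, query): "location" ([x, y, z] in m, in world coordinates, good to about 4 mm: a listed point, or the origin of a listed thing).
The state is a dict: "t": time; "joint_positions": joint angles; "qd": joint speeds; "joint_efforts": joint torques, N m; "ee_pos": TCP position; "tcp_rot": TCP orientation; "force": force on the tool from outside, world axes, zero at the start; "moment": the same for the moment, N m; "grip_width": opening from 0.0 (shut) to 1.0 (fully open); "gripper_force": force on a finger pad.
Only numpy, scipy, OpenCV 4.12 (cv2) and the standard library are available. Lean on these libraries where they do the work, as an engineer would, in place of code of your own. Each camera call takes 0.05 s, during which the arm holds its last target. There are 200 camera calls.

### The job

Put the brass window catch away for the night: drop it into the wide pot that stands mouth up, then close that pot with one of the two wide pots that stand mouth down, rim squarely on rim, to keep the dust off it. Then set the other wide mouth-down pot, still mouth down, squarely on top so that the three stand as one straight, stable column. Leave the narrow pot, the glue bottle, the brush and the wooden offcut where they are.

Things in the scene. Friction and masses are not known exactly. Their poses are not given: they have to be found in the camera images.
- open_pot: The wide pot standing mouth up on the bench, loose, about 0.18 kg: plain dull grey aluminium round pot, straight-sided, outer diameter 64 mm, inner diameter 56 mm (wall 4 mm), height 70 mm, floor 5 mm thick. Origin: centre of the underside of its floor, on the bench; z up along its axis to the mouth.
- open_pot_rim (a point): Centre of the open pot's mouth, level with its rim, 70 mm above its origin.
- pot_a: One of two identical wide pots standing mouth down, loose, about 0.18 kg: plain dull grey aluminium round pot, straight-sided, outer diameter 64 mm, inner diameter 56 mm (wall 4 mm), height 70 mm, floor 5 mm thick, closed flat face on top. Origin: centre of its mouth, in the plane of the rim (on the bench at the start); z up along its axis to the closed face 70 mm above.
- pot_b: The other wide pot standing mouth down, identical to pot_a, same origin and axes.
- catch: Brass window catch lying on the bench, loose, about 0.06 kg: a bar 44 mm long (its x), 14 mm wide (its y), 12 mm thick (its z), with a knob 11 mm across standing 8 mm up from its top face, 9 mm off the middle towards +x. Origin: middle of the bar, 6 mm above the bench while it lies knob up, as at the start.
- narrow_pot: Bystander: narrow grey aluminium pot standing mouth down, outer diameter 42 mm, height 70 mm. It would fall into a wide pot. Origin: centre of its mouth, on the bench.
- glue: Bystander: white plastic glue bottle with a red cap, diameter 56 mm, about 130 mm tall, upright. Origin: centre of its underside.
- brush: Bystander: brush lying on the bench, 200 mm long along its x. Origin: on the bench, under the middle of its length.
- offcut: Bystander: L-shaped wooden offcut within a square of 60 mm, 30 mm high. Origin: centre of the square, on the bench.
Things that resemble listed ones, but are neither listed nor needed, are in the scene too. Leave any orange, purple or turquoise look-alike of the pot_b alone.

How it is judged:
On the way, in this order (a step that is already met when the one before it is completed fails the run):
1. the catch lies in the upright open pot, released (horizontal distance between catch and open_pot below 0.028 m and z of catch in the frame of open_pot between 0.004 and 0.05 m and angle between open_pot's own z axis and vertical below 0.06 rad and height (world z) of open_pot below 0.006 m and linear speed of catch below 0.02 m/s and contact force between the fingers and catch below 0.05 N), for 0.2 s.
2. one wide pot stands mouth down on the open pot, rim on rim, released, with the catch inside (horizontal distance between catch and open_pot below 0.028 m and z of catch in the frame of open_pot between 0.004 and 0.05 m and angle between open_pot's own z axis and vertical below 0.06 rad and height (world z) of open_pot below 0.006 m and ((horizontal distance between pot_a and open_pot below 0.006 m and z of pot_a in the frame of open_pot between 0.066 and 0.073 m and angle between pot_a's own z axis and vertical below 0.06 rad and linear speed of pot_a below 0.02 m/s and contact force between the fingers and pot_a below 0.05 N) or (horizontal distance between pot_b and open_pot below 0.006 m and z of pot_b in the frame of open_pot between 0.066 and 0.073 m and angle between pot_b's own z axis and vertical below 0.06 rad and linear speed of pot_b below 0.02 m/s and contact force between the fingers and pot_b below 0.05 N))), for 0.3 s.
At the end, for the whole second after the job is handed in: The catch lies in the upright open pot on the bench; one wide pot stands mouth down on it rim on rim, centred within 6 mm, and the other mouth down on that one, centred within 8 mm; all upright within 0.06 rad, at rest and released (horizontal distance between catch and open_pot below 0.028 m and z of catch in the frame of open_pot between 0.004 and 0.05 m and angle between open_pot's own z axis and vertical below 0.06 rad and height (world z) of open_pot below 0.006 m and linear speed of open_pot below 0.02 m/s and contact force between the fingers and open_pot below 0.05 N and ((horizontal distance between pot_a and open_pot below 0.006 m and z of pot_a in the frame of open_pot between 0.066 and 0.073 m and angle between each of pot_a, pot_b's own z axis and vertical below 0.06 rad and linear speed of each of pot_a, pot_b below 0.02 m/s and contact force between the fingers and pot_a below 0.05 N and horizontal distance between pot_b and pot_a below 0.008 m and z of pot_b in the frame of open_pot between 0.134 and 0.145 m and contact force between the fingers and pot_b below 0.05 N) or (horizontal distance between pot_b and open_pot below 0.006 m and z of pot_b in the frame of open_pot between 0.066 and 0.073 m and angle between each of pot_b, pot_a's own z axis and vertical below 0.06 rad and linear speed of each of pot_b, pot_a below 0.02 m/s and contact force between the fingers and pot_b below 0.05 N and horizontal distance between pot_a and pot_b below 0.008 m and z of pot_a in the frame of open_pot between 0.134 and 0.145 m and contact force between the fingers and pot_a below 0.05 N))); the robot touches nothing.
It fails at once if the narrow pot is pushed more than 25 mm or tipped over (distance of narrow_pot from where it was at the start of the episode above 0.025 m or angle between narrow_pot's own z axis and vertical above 0.5 rad).
It fails at once if the glue bottle is pushed more than 25 mm or tipped over (distance of glue from where it was at the start of the episode above 0.025 m or angle between glue's own z axis and vertical above 0.5 rad).
It fails at once if the brush is pushed more than 25 mm or tipped over (distance of brush from where it was at the start of the episode above 0.025 m or angle between brush's own z axis and vertical above 0.5 rad).
It fails at once if the offcut is pushed more than 25 mm or tipped over (distance of offcut from where it was at the start of the episode above 0.025 m or angle between offcut's own z axis and vertical above 0.5 rad).
It also fails if it takes over 72 s, if anything falls off the work surface, if the arm or the gripper's body presses on something with over 40 N, if the wrist force passes 120 N, or if a joint passes its speed limit or range.

## Working session

There is one attempt and no reset: what is moved stays moved. The work goes in short steps, Python scripts to look and compute and a tool call to move; the robot and the scene stay as the last step left them, time stands still between calls to the robot, and variables do not carry over. Pictures are saved under pics/ and viewed, at most 10 in all, crops included, and the job is handed in when it is done.

Besides the shell and the picture viewer there is one more tool, called after "Request:" as name(argument=value, ...), one argument or row to a line, values as JSON. step_arm: Moves the arm, as the interface text tells. Its arguments: {"type":"object","properties":{"gripper":{"type":"array","items":{"type":"number"}},"xyz":{"type":"array","items":{"type":"array","items":{"type":"number"}}},"yaw":{"type":"array","items":{"type":"number"}}},"required":["gripper","xyz","yaw"]}

```bash
mkdir -p pics; ls; python3 - <<'E'
from bench import arm, capture, silhouettes, pinpoint
import cv2, numpy as np
for c in ("scene","top"):
    d=capture(c); cv2.imwrite(f"pics/{c}0.png",d["color"][:,:,::-1])
    for q in ("open_pot","open_pot_rim","pot_a","catch","narrow_pot","glue","brush","offcut"):
        r=pinpoint(c,q); print(c,q,[(np.round(x["location"],3).tolist(),round(x["conf"],2)) for x in r])
s=arm.observe(); print(s)
E
```

```text
pics
scene open_pot [([0.636, -0.117, 0.001], 0.69)]
scene open_pot_rim [([0.64, -0.113, 0.068], 0.81)]
scene pot_a [([0.45, -0.246, -0.0], 0.87), ([0.489, 0.019, 0.0], 0.8), ([0.354, 0.021, 0.002], 0.7), ([0.473, -0.091, -0.003], 0.65), ([0.364, -0.083, 0.002], 0.57)]
scene catch [([0.671, 0.068, 0.004], 0.65), ([0.603, 0.318, 0.002], 0.42)]
scene narrow_pot [([0.434, 0.294, -0.004], 0.67)]
scene glue [([0.601, 0.324, 0.0], 0.75)]
scene brush [([0.67, -0.36, -0.003], 0.56)]
scene offcut [([0.482, 0.109, 0.0], 0.68)]
top open_pot [([0.64, -0.115, -0.002], 0.6)]
top open_pot_rim [([0.642, -0.118, 0.07], 0.72)]
top pot_a [([0.492, 0.023, 0.001], 0.92), ([0.452, -0.243, 0.002], 0.75), ([0.476, -0.088, 0.004], 0.62), ([0.357, 0.022, -0.003], 0.58), ([0.362, -0.08, 0.0], 0.56)]
top catch [([0.672, 0.066, 0.005], 0.44)]
top narrow_pot [([0.43, 0.3, 0.001], 0.91)]
top glue [([0.601, 0.318, -0.0], 0.74)]
top brush [([0.666, -0.357, -0.0], 0.6)]
top offcut [([0.481, 0.105, 0.008], 0.83)]
{'t': 0.9, 'joint_positions': array([ 1.15420603,  0.57568083,  0.02490879,  1.43713405, -0.01499843,
        1.12897105, -0.05653087]), 'qd': array([-3.44933886e-05,  5.05624760e-04,  1.97250297e-04,  1.01479097e-03,
        8.82217558e-04,  1.63860148e-03,  1.55579728e-04]), 'joint_efforts': array([ 8.91791060e-04, -7.65473700e+01,  2.24927276e+00, -2.86290139e+01,
        1.54189125e-02,  2.98709463e-03, -3.47677833e-07]), 'ee_pos': array([ 0.22050902, -0.63796281,  0.30388989]), 'tcp_rot': array([ 9.86191541e-01,  1.65608711e-01, -1.61869666e-06, -3.79566403e-06]), 'force': array([-0.06925222,  0.31817013, -0.92036985]), 'moment': array([ 0.01775494, -0.02562782, -0.02053765]), 'gripper_force': 0.0, 'grip_width': 1.0011603772912103}
```

View pics/top0.png

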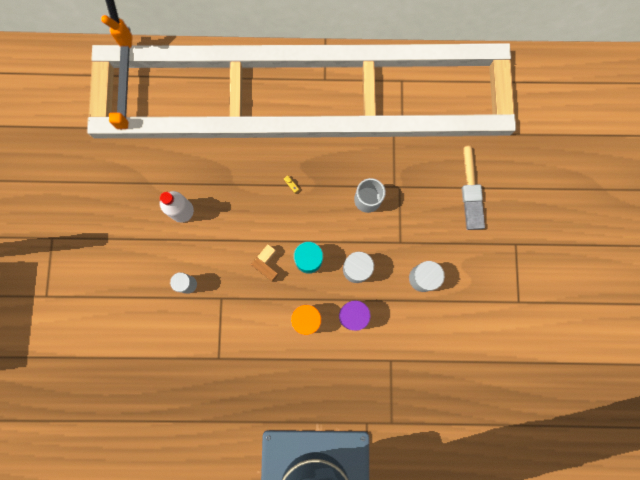

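View pics/scene0.png

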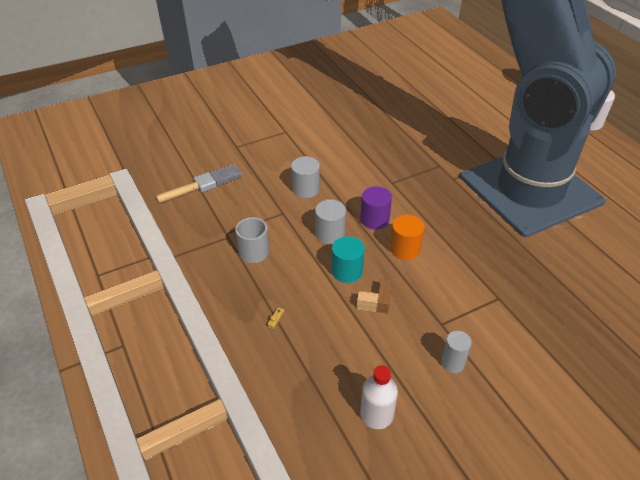

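The top picture shows these candidates.
- **Mouth-down pots:** grey at (359,267) and (428,276). These two are the targets.
- **Look-alikes to leave alone:** turquoise (308,257), orange (306,320), purple (355,316), and the narrow pot at (183,283).
- **Open pot:** the only one with its mouth up, at (370,195).
- **Catch:** only one, at (291,184), lying diagonally.

I'll check these in a close crop and work out the first move.

```bash
cat > h.py <<'E'
from bench import arm, capture, silhouettes, pinpoint
import cv2, numpy as np
from scipy.spatial.transform import Rotation as R
def unproj(d,px,z):
    """pixels -> world points on plane z"""
    k=np.array([d["k1"],0,0,0,0],float)
    n=cv2.undistortPointsIter(np.float64(px).reshape(-1,1,2),d["mtx"],k,None,None,(3,50,1e-10)).reshape(-1,2)
    M=cv2.Rodrigues(np.float64(d["rvec"]))[0]; C=-M.T@np.ravel(d["tvec"])
    r=np.c_[n,np.ones(len(n))]@M
    return C+r*((z-C[2])/r[:,2])[:,None]
def proj(d,p):
    return cv2.projectPoints(np.float64(p).reshape(-1,1,3),np.float64(d["rvec"]),np.float64(d["tvec"]),d["mtx"],np.array([d["k1"],0,0,0,0],float))[0].reshape(-1,2)
def plan(xyz,phi=None):
    """shift in tool axes (cm) after turning tool x to world angle phi (deg)"""
    s=arm.observe(); X=R.from_quat(s["tcp_rot"]).as_matrix(); p0=np.degrees(np.arctan2(X[1,0],X[0,0]))
    phi=p0 if phi is None else phi; yaw=-((phi-p0+180)%360-180)
    a=np.radians(phi); d=np.array(xyz)-s["ee_pos"]
    t=[d@[np.cos(a),np.sin(a),0],d@[np.sin(a),-np.cos(a),0],-d[2]]
    print("t",round(s["t"],2),"tcp",np.round(s["ee_pos"],4),"phi",round(p0,2),"tilt",round(X[2,2],5),"w",round(s["grip_width"],3),"F",np.round(s["force"],1),"| yaw",round(yaw,2),"shift cm",np.round(np.array(t)*100,2))
E
python3 - <<'E'
from h import *
d=capture("top"); 
cv2.imwrite("pics/crop0.png",cv2.resize(d["color"][130:310,250:470,::-1],None,fx=3.4,fy=3.2,interpolation=cv2.INTER_CUBIC))
for r in silhouettes("top","catch"):
    ys,xs=np.nonzero(r["mask"]); P=unproj(d,np.c_[xs,ys],0.008)[:,:2]
    w,V=np.linalg.eigh(np.cov(P.T)); print("catch",r["conf"],P.mean(0),np.sqrt(w*12),np.degrees(np.arctan2(V[1,1],V[0,1])))
plan([0.671,0.067,0.25],45)
w=capture("wrist"); M=cv2.Rodrigues(np.float64(w["rvec"]))[0]; print("wrist cam at",-M.T@np.ravel(w["tvec"]),"fwd",M[2],"right",M[0],w["mtx"][0,0],w["k1"])
E
```

```text
catch 0.66 [0.67216027 0.06730674] [0.01642785 0.04103811] -140.77372727341947
t 1.0 tcp [ 0.2205 -0.638   0.3039] phi 19.07 tilt -1.0 w 1.0 F [-0.5 -0.4 -0. ] | yaw -25.93 shift cm [ 81.71 -17.99   5.39]
wrist cam at [ 0.28971057 -0.61485825  0.37352168] fwd [-0.26928094 -0.09295387 -0.95856526] right [ 3.27113353e-01 -9.44985073e-01 -2.55979548e-04] 374.8508752790358 -0.02300677376465096
```

View pics/crop0.png

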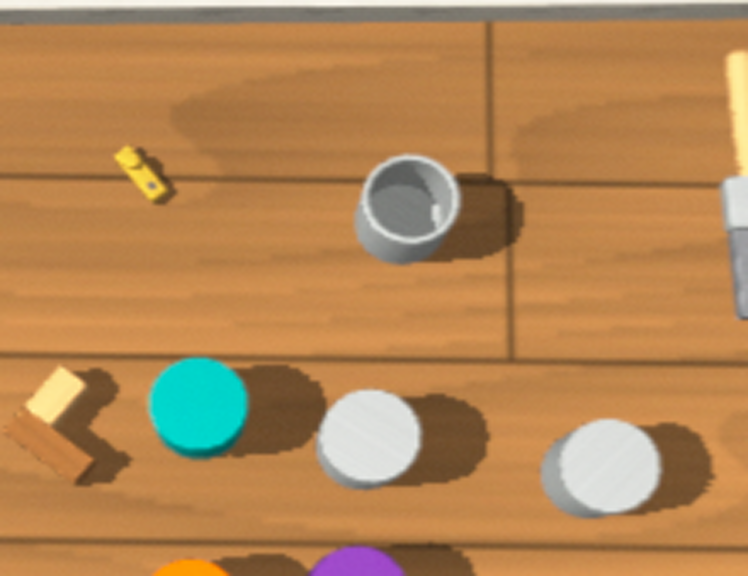

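The crop agrees: one brass catch lying at about 39° with its knob at the upper left, a grey mouth-up pot, two grey mouth-down pots, and turquoise next to the left one. I'm heading for the catch.

Request:
step_arm(
  gripper=[-1,-1,-1,-1,-1],
  xyz=[
    [0,0,0],
    [0,0,0],
    [0,0,0],
    [0,0,0],
    [2,-0.6,0],
  ],
  yaw=[-5,-5,-5,-5,0],
)

```text
t: 1.47
ee_pos: [0.2288, -0.6233, 0.3035]
tcp_rot: [0.942, 0.335, -0.001, 0.0]
force: [0.2, 0.7, -0.3]
grip_width: 0.998
gripper_force: 0.0
```

Request:
step_arm(
  gripper=[-1,-1,-1,-1,-1],
  xyz=[
    [3.9,-1.3,0],
    [3.9,-1.3,0],
    [3.9,-1.3,0],
    [3.9,-1.3,0],
    [3.9,-1.3,0],
  ],
  yaw=[0,0,0,0,0],
)

```text
t: 1.88
ee_pos: [0.3434, -0.4456, 0.3041]
tcp_rot: [0.942, 0.334, 0.0, 0.0]
force: [1.3, -1.0, 0.8]
grip_width: 1.002
gripper_force: 0.0
```

Request:
step_arm(
  gripper=[-1,-1,-1,-1,-1],
  xyz=[
    [3.9,-1.3,0],
    [3.9,-1.3,0],
    [3.9,-1.3,0],
    [3.9,-1.3,0],
    [2,-0.7,0],
  ],
  yaw=[0,0,0,0,0],
)

```text
t: 2.3
ee_pos: [0.4449, -0.2858, 0.3043]
tcp_rot: [0.942, 0.337, 0.001, -0.0]
force: [0.2, -0.4, 0.7]
grip_width: 0.997
gripper_force: 0.0
```

```bash
python3 - <<'E'
from h import *
plan([0.672,0.067,0.25],39)
d=capture("wrist"); cv2.imwrite("pics/w1.png",d["color"][:,:,::-1])
for q in ("pot_a","open_pot_rim"):
    for r in pinpoint("wrist",q): print(q,np.round(r["location"],4),round(r["conf"],2))
E
```

```text
t 2.3 tcp [ 0.4449 -0.2858  0.3043] phi 39.35 tilt -1.0 w 0.997 F [ 0.2 -0.4  0.7] | yaw 0.35 shift cm [ 39.85 -13.12   5.43]
pot_a [ 0.3684 -0.0835 -0.0032] 0.95
pot_a [ 0.4521 -0.2434 -0.0018] 0.82
pot_a [ 0.4708 -0.0878 -0.0009] 0.82
pot_a [ 0.349   0.0225 -0.0014] 0.65
```

Request:
step_arm(
  gripper=[-1,-1,-1,-1,-1],
  xyz=[
    [3.5,-1.15,0.5],
    [3.9,-1.3,0.5],
    [3.9,-1.3,0.5],
    [3.9,-1.3,0.5],
    [3.9,-1.3,0.5],
  ],
  yaw=[0,0,0,0,0],
)

```text
t: 2.87
ee_pos: [0.5509, -0.1212, 0.2788]
tcp_rot: [0.943, 0.333, -0.0, 0.0]
force: [0.6, -0.2, -0.6]
grip_width: 1.006
gripper_force: 0.0
```

Request:
step_arm(
  gripper=[0,0,0,0,0],
  xyz=[
    [3.9,-1.3,0.5],
    [3.9,-1.3,0.5],
    [3.9,-1.3,0.5],
    [3.9,-1.3,0.5],
    [3.5,-1.15,0.5],
  ],
  yaw=[0,0,0,0,0],
)

```text
t: 3.28
ee_pos: [0.6599, 0.0493, 0.2536]
tcp_rot: [0.943, 0.334, 0.0, 0.0]
force: [-0.3, -0.3, 0.2]
grip_width: 0.499
gripper_force: 0.0
```

Request:
step_arm(
  gripper=[0.2,0.2,0.2],
  xyz=[
    [1.4,-0.4,0.4],
    [0,0,0],
    [0,0,0],
  ],
  yaw=[0,0,0],
)

```text
t: 3.53
ee_pos: [0.6671, 0.0596, 0.2491]
tcp_rot: [0.942, 0.334, -0.001, 0.0]
force: [-0.7, -0.4, -0.4]
grip_width: 0.405
gripper_force: 0.0
```

```bash
cat >> h.py <<'E'
from scipy.optimize import minimize
def fitpot(d,mask,x0,R0=.032,H=.07,zb=0.):
    """xy of an upright cylinder whose drawn outline fits the mask best"""
    a=np.linspace(0,2*np.pi,48,endpoint=False); c=np.c_[R0*np.cos(a),R0*np.sin(a)]
    m=mask.astype(np.float32)
    def cost(p):
        P=np.r_[np.c_[c+p,np.full(48,zb)],np.c_[c+p,np.full(48,zb+H)]]
        h=cv2.convexHull(proj(d,P).astype(np.float32)); im=np.zeros(mask.shape,np.uint8)
        cv2.fillConvexPoly(im,np.round(h*16).astype(np.int32),1,cv2.LINE_8,4)
        return -(im*m).sum()/np.maximum(im,m).sum()
    r=minimize(cost,x0,method="Nelder-Mead",options=dict(initial_simplex=np.array(x0)+[[0,0],[.006,0],[0,.006]],xatol=1e-4,fatol=1e-4))
    return r.x,-r.fun
E
python3 - <<'E'
from h import *
plan([0.672,0.067,0.25],39)
d=capture("wrist"); cv2.imwrite("pics/w2.png",d["color"][:,:,::-1])
for r in silhouettes("wrist","catch"):
    ys,xs=np.nonzero(r["mask"]); P=unproj(d,np.c_[xs,ys],0.010)[:,:2]
    (cx,cy),sz,an=cv2.minAreaRect((P*1e4).astype(np.float32))
    w,V=np.linalg.eigh(np.cov(P.T)); print("catch",round(r["conf"],2),xs.mean(),ys.mean(),P.mean(0),"rect",cx/1e4,cy/1e4,np.array(sz)/1e4,an,np.sqrt(w*12),np.degrees(np.arctan2(V[1,1],V[0,1])))
print(pinpoint("wrist","catch"))
t=capture("top")
for c,dd in (("wrist",d),("top",t)):
  for q in ("open_pot","pot_a"):
    for r in silhouettes(c,q):
        ys,xs=np.nonzero(r["mask"])
        if xs.min()<2 or xs.max()>637 or ys.min()<2 or ys.max()>477: continue
        print(c,q,round(r["conf"],2),fitpot(dd,r["mask"],unproj(dd,[[xs.mean(),ys.mean()]],.04)[0,:2]))
E
```

```text
t 3.53 tcp [0.6671 0.0596 0.2491] phi 39.05 tilt -1.0 w 0.405 F [-0.7 -0.4 -0.4] | yaw 0.05 shift cm [ 0.85 -0.27 -0.09]
catch 0.95 327.14221218961626 209.9097065462754 [0.67216127 0.06556421] rect 0.67201162109375 0.06515789184570313 [0.04452362 0.01410359] 38.60737991333008 [0.01408229 0.04485209] -141.3723443922567
[{'location': [0.6691, 0.0644, 0.0022], 'conf': 0.81}, {'location': [0.6063, 0.3215, -0.0017], 'conf': 0.63}]
wrist open_pot 0.57 (array([ 0.64788866, -0.08085929]), np.float64(0.17711897194385529))
wrist pot_a 0.82 (array([0.4635943 , 0.00132157]), np.float64(0.041750647127628326))
wrist pot_a 0.49 (array([ 0.47285838, -0.09338431]), np.float64(0.01748448982834816))
top open_pot 0.61 (array([ 0.64042894, -0.11682515]), np.float64(0.7085714340209961))
top pot_a 0.83 (array([ 0.45460552, -0.24071118]), np.float64(0.9278579354286194))
top pot_a 0.6 (array([0.6067044 , 0.32346221]), np.float64(0.7748962640762329))
```

View pics/w2.png

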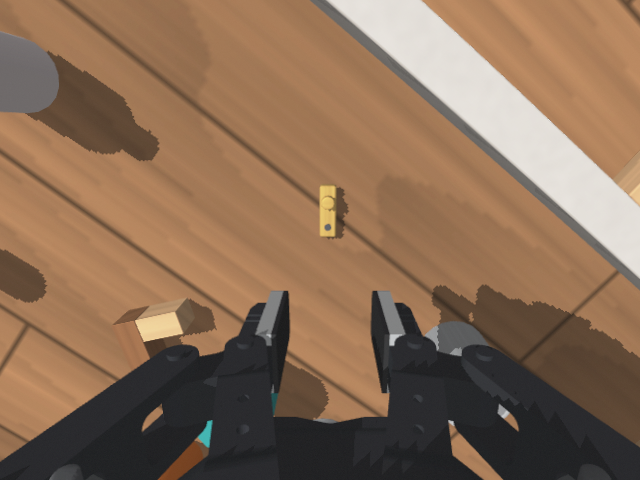

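The wrist picture shows the catch alone at (327,210), between the fingertips' lines and aligned with tool x, with the knob pointing away from the tool. I'm lowering onto it.

Request:
step_arm(
  gripper=[0.2,0.2,0.2,0.2,0.2],
  xyz=[
    [0.75,-0.15,3],
    [0,0,3.8],
    [0,0,3.8],
    [0,0,3],
    [0,0,2],
  ],
  yaw=[0,0,0,0,0],
)

```text
t: 4.35
ee_pos: [0.6705, 0.0661, 0.0907]
tcp_rot: [0.942, 0.334, -0.002, -0.0]
force: [0.1, -0.2, 0.1]
grip_width: 0.397
gripper_force: 0.0
```

Request:
step_arm(
  gripper=[0.2,0.2,0.2],
  xyz=[
    [0,0,1.2],
    [0,0,0.4],
    [0,0,0],
  ],
  yaw=[0,0,0],
)

```text
t: 4.6
ee_pos: [0.6719, 0.0665, 0.0776]
tcp_rot: [0.942, 0.334, -0.0, -0.0]
force: [0.1, 0.3, 0.9]
grip_width: 0.4
gripper_force: 0.0
```

Request:
step_arm(
  gripper=[0.6,0.8,1,1,1],
  xyz=[
    [0,0,0],
    [0,0,0.1],
    [0,0,0],
    [0,0,0],
    [0,0,0],
  ],
  yaw=[0,0,0,0,0],
)

```text
t: 5.02
ee_pos: [0.673, 0.0667, 0.0793]
tcp_rot: [0.942, 0.334, 0.002, 0.0]
force: [0.0, 0.3, 5.0]
grip_width: 0.139
gripper_force: 58.7
```

Request:
step_arm(
  gripper=[1,1,1,1,1],
  xyz=[
    [0,0,0],
    [0,0,-1],
    [0,0,-3],
    [0,0,-4],
    [0,0,-4],
  ],
  yaw=[0,0,0,0,0],
)

```text
t: 5.43
ee_pos: [0.6715, 0.0665, 0.1992]
tcp_rot: [0.942, 0.334, -0.0, -0.0]
force: [0.7, -0.5, -1.0]
grip_width: 0.133
gripper_force: 58.8
```

```bash
python3 - <<'E'
from h import *
plan([0.64,-0.116,0.20],39)
d=capture("wrist"); cv2.imwrite("pics/w3.png",d["color"][:,:,::-1])
E
```

```text
t 5.43 tcp [0.6715 0.0665 0.1992] phi 39.07 tilt -1.0 w 0.133 F [ 0.7 -0.5 -1. ] | yaw 0.07 shift cm [-13.94  12.2   -0.08]
```

View pics/w3.png

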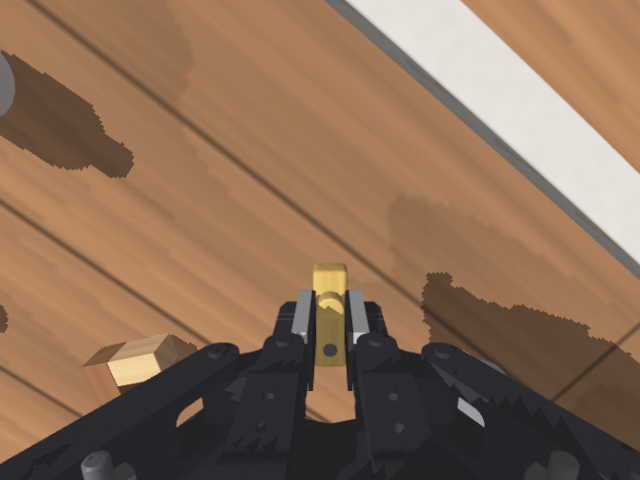

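The picture shows the bar held squarely between the pads at (330,315). Next I move beside the open pot to measure its rim.

Request:
step_arm(
  gripper=[1,1,1,1,1],
  xyz=[
    [-2.5,1.6,-1],
    [-3.3,2.1,-1],
    [-3.4,2.2,-1],
    [-3.4,2.2,-1],
    [-3.3,2.1,-1],
  ],
  yaw=[0,0,0,0,0],
)

```text
t: 5.9
ee_pos: [0.612, -0.1147, 0.2489]
tcp_rot: [0.942, 0.334, 0.001, 0.001]
force: [0.9, -0.4, -0.7]
grip_width: 0.134
gripper_force: 58.8
```

Request:
step_arm(
  gripper=[1,1,1,1,1],
  xyz=[
    [-2.5,1.6,0],
    [-0.5,0.4,0],
    [0,0,0],
    [0,0,0],
    [0,0,0],
  ],
  yaw=[0,0,0,0,0],
)

```text
t: 6.32
ee_pos: [0.6027, -0.1452, 0.2474]
tcp_rot: [0.942, 0.335, 0.001, -0.0]
force: [-0.5, -0.1, -1.0]
grip_width: 0.137
gripper_force: 58.8
```

```bash
python3 - <<'E'
from h import *
plan([0.64,-0.116,0.20],39)
d=capture("wrist"); t=capture("top")
vis=d["color"][:,:,::-1].copy()
for r in pinpoint("wrist","open_pot_rim")+pinpoint("top","open_pot_rim"): print("rim",r)
for c,dd in (("wrist",d),("top",t)):
    for r in silhouettes(c,"open_pot"):
        ys,xs=np.nonzero(r["mask"])
        p,i=fitpot(dd,r["mask"],unproj(dd,[[xs.mean(),ys.mean()]],.04)[0,:2]); print(c,r["conf"],p,i,[xs.min(),xs.max(),ys.min(),ys.max()])
        if c=="wrist":
            vis[r["mask"]]=vis[r["mask"]]//2
            a=np.linspace(0,6.3,90)
            for z,rr in ((.07,.032),(.07,.028),(0,.032)):
                for u in proj(d,np.c_[p[0]+rr*np.cos(a),p[1]+rr*np.sin(a),np.full(90,z)]): cv2.circle(vis,tuple(int(v) for v in u),0,(0,0,255),-1)
cv2.imwrite("pics/w4.png",vis)
E
```

```text
t 6.32 tcp [ 0.6027 -0.1452  0.2474] phi 39.2 tilt -1.0 w 0.137 F [-0.5 -0.1 -1. ] | yaw 0.2 shift cm [4.73 0.08 4.74]
rim {'location': [0.6368, -0.1163, 0.0709], 'conf': 0.81}
rim {'location': [0.6389, -0.1181, 0.0712], 'conf': 0.58}
wrist 0.57 [ 0.63878484 -0.11628199] 0.9666022062301636 [np.int64(281), np.int64(377), np.int64(121), np.int64(219)]
top 0.85 [ 0.63808883 -0.11377552] 0.6884307265281677 [np.int64(354), np.int64(381), np.int64(178), np.int64(212)]
```

View pics/w4.png

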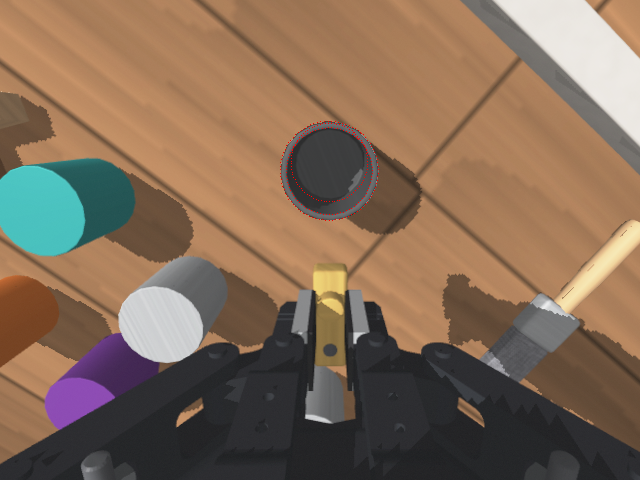

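The fitted rim overlays the open pot at (329,170) with IoU 0.97. I'll lower the catch into its mouth.

Request:
step_arm(
  gripper=[1,1,1,1,1],
  xyz=[
    [2,0,0],
    [2,0,1],
    [0.6,0,2.5],
    [0,0,2.5],
    [0,0,1.5],
  ],
  yaw=[0,0,0,0,0],
)

```text
t: 7.03
ee_pos: [0.6375, -0.117, 0.1694]
tcp_rot: [0.942, 0.335, -0.001, -0.001]
force: [-0.4, 0.1, -1.1]
grip_width: 0.131
gripper_force: 58.8
```

Request:
step_arm(
  gripper=[1,1],
  xyz=[
    [0,0,0.5],
    [0,0,0],
  ],
  yaw=[0,0],
)

```text
t: 7.2
ee_pos: [0.6372, -0.1179, 0.1655]
tcp_rot: [0.942, 0.335, -0.001, -0.001]
force: [0.5, 0.0, -0.0]
grip_width: 0.136
gripper_force: 58.8
```

```bash
python3 -c "
from h import *
plan([0.6388,-0.1163,0.112],39)"
```

```text
t 7.2 tcp [ 0.6372 -0.1179  0.1655] phi 39.09 tilt -1.0 w 0.136 F [ 0.5  0.  -0. ] | yaw 0.09 shift cm [ 0.22 -0.02  5.35]
```

Request:
step_arm(
  gripper=[1,1,1,1,1],
  xyz=[
    [0.2,0,0.8],
    [0,0,1.5],
    [0,0,1.5],
    [0,0,1.3],
    [0,0,0.3],
  ],
  yaw=[0,0,0,0,0],
)

```text
t: 7.62
ee_pos: [0.6389, -0.1168, 0.1115]
tcp_rot: [0.942, 0.334, -0.001, -0.0]
force: [-1.4, 0.2, -0.8]
grip_width: 0.137
gripper_force: 58.8
```

Request:
step_arm(
  gripper=[1,0.55,0.55,0.55,0.55],
  xyz=[
    [0,0,0],
    [0,0,0],
    [0,0,0],
    [0,0,0],
    [0,0,0],
  ],
  yaw=[0,0,0,0,0],
)

```text
t: 8.03
ee_pos: [0.6398, -0.117, 0.1137]
tcp_rot: [0.942, 0.334, 0.001, 0.0]
force: [0.3, 0.0, -0.3]
grip_width: 0.222
gripper_force: 0.0
```

Request:
step_arm(
  gripper=[0.55,0.55,0.55,0.55,0.55],
  xyz=[
    [0,0,-1.5],
    [0,0,-3],
    [0,0,-3],
    [0,0,-3],
    [-1,0,-3],
  ],
  yaw=[0,0,0,0,0],
)

```text
t: 8.45
ee_pos: [0.6325, -0.1215, 0.2497]
tcp_rot: [0.942, 0.335, 0.001, -0.0]
force: [0.4, 0.5, 0.3]
grip_width: 0.227
gripper_force: 0.0
```

Request:
step_arm(
  gripper=[-1,-1,-1,-1,-1],
  xyz=[
    [-2,0,0],
    [-2,0,0],
    [0,0,0],
    [0,0,0],
    [0,0,0],
  ],
  yaw=[0,0,0,0,0],
)

```text
t: 8.87
ee_pos: [0.601, -0.148, 0.2482]
tcp_rot: [0.942, 0.334, 0.0, -0.0]
force: [0.4, 0.2, -0.5]
grip_width: 0.918
gripper_force: 0.0
```

```bash
python3 - <<'E'
from h import *
d=capture("wrist"); cv2.imwrite("pics/w5.png",cv2.resize(d["color"][60:280,220:440,::-1],None,fx=2,fy=2))
for q in("catch","open_pot_rim","pot_a"):
  for r in pinpoint("wrist",q): print(q,np.round(r["location"],4),round(r["conf"],2))
for q,c in (("open_pot",0),("pot_a",0)):
    for r in silhouettes("wrist",q):
        ys,xs=np.nonzero(r["mask"])
        print(q,r["conf"],fitpot(d,r["mask"],unproj(d,[[xs.mean(),ys.mean()]],.04)[0,:2]),[xs.min(),xs.max(),ys.min(),ys.max()])
plan([.475,-.09,.25],45)
E
```

```text
catch [ 0.6336 -0.1155  0.0104] 0.61
open_pot_rim [ 0.6378 -0.1182  0.071 ] 0.64
pot_a [4.94e-01 2.07e-02 2.00e-04] 0.92
pot_a [ 0.367  -0.0806 -0.001 ] 0.91
pot_a [0.3487 0.0213 0.0011] 0.8
pot_a [ 4.538e-01 -2.390e-01 -3.000e-04] 0.79
pot_a [ 0.4729 -0.0856 -0.0023] 0.75
pot_a [ 0.6409 -0.1122 -0.0016] 0.55
open_pot 0.7 (array([ 0.63870823, -0.11642227]), np.float64(0.8395680785179138)) [np.int64(279), np.int64(375), np.int64(117), np.int64(214)]
pot_a 0.97 (array([0.49179429, 0.0214502 ]), np.float64(0.964885950088501)) [np.int64(0), np.int64(133), np.int64(155), np.int64(251)]
pot_a 0.96 (array([ 0.47206976, -0.08963991]), np.float64(0.7866351008415222)) [np.int64(116), np.int64(226), np.int64(253), np.int64(353)]
pot_a 0.84 (array([ 0.47612694, -0.23019246]), np.float64(0.4789595603942871)) [np.int64(273), np.int64(343), np.int64(360), np.int64(423)]
pot_a 0.81 (array([0.35401846, 0.02404676]), np.float64(0.9850825667381287)) [np.int64(0), np.int64(57), np.int64(272), np.int64(361)]
pot_a 0.76 (array([ 0.39527644, -0.08615394]), np.float64(0.2195901870727539)) [np.int64(66), np.int64(145), np.int64(330), np.int64(375)]
t 9.17 tcp [ 0.6009 -0.1479  0.2476] phi 39.11 tilt -1.0 w 1.001 F [ 0.5 -1.2  0. ] | yaw -5.89 shift cm [ -4.81 -12.99  -0.24]
```

View pics/w5.png

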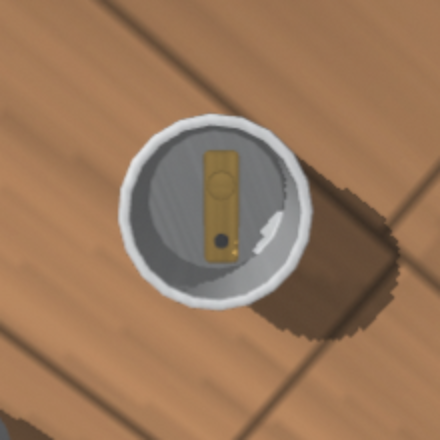

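The crop shows the catch lying flat on the pot floor, knob up. The pot is still at (0.6387, −0.1164). Next is the nearer grey pot, viewed from the same relative pose.

Request:
step_arm(
  gripper=[-1,-1,-1,-1,-1],
  xyz=[
    [-1.8,-2.1,0],
    [-2.5,-2.8,0],
    [-2.5,-2.8,0],
    [-2.5,-2.8,0],
    [-1.7,-1.9,0],
  ],
  yaw=[0,0,0,0,0],
)

```text
t: 9.58
ee_pos: [0.4337, -0.1209, 0.2476]
tcp_rot: [0.942, 0.334, -0.001, -0.0]
force: [0.1, -0.4, 0.7]
grip_width: 1.004
gripper_force: 0.0
```

Request:
step_arm(
  gripper=[-1,-1,-1],
  xyz=[
    [0,0,0],
    [0,0,0],
    [0,0,0],
  ],
  yaw=[0,0,0],
)

```text
t: 9.83
ee_pos: [0.4381, -0.1215, 0.2483]
tcp_rot: [0.942, 0.334, 0.001, 0.0]
force: [0.7, -0.2, 0.7]
grip_width: 0.998
gripper_force: 0.0
```

```bash
cat > potfit.py <<'E'
from h import *
d=capture("wrist"); cv2.imwrite("pics/last.png",d["color"][:,:,::-1])
for r in silhouettes("wrist","pot_a"):
    ys,xs=np.nonzero(r["mask"]); p,i=fitpot(d,r["mask"],unproj(d,[[xs.mean(),ys.mean()]],.04)[0,:2])
    print("pot",round(r["conf"],2),np.round(p,4),round(i,3),[int(xs.mean()),int(ys.mean())],"rgb",np.median(d["color"][r["mask"]],0))
    if i>.9: plan([*p,.15],39)
E
python3 potfit.py
```

```text
pot 0.93 [0.4937 0.0216] 0.977 [211, 42] rgb [ 81. 194. 191.]
t 9.93 tcp [ 0.4383 -0.1215  0.2479] phi 39.08 tilt -1.0 w 0.997 F [ 0.2  0.4 -0.7] | yaw 0.08 shift cm [13.31 -7.63  9.79]
pot 0.92 [ 0.3673 -0.0821] 0.895 [230, 268] rgb [131.  71. 166.]
pot 0.92 [0.3559 0.0229] 0.958 [103, 194] rgb [238. 139.  69.]
t 9.93 tcp [ 0.4383 -0.1215  0.2479] phi 39.08 tilt -1.0 w 0.997 F [ 0.2  0.4 -0.7] | yaw 0.08 shift cm [  2.68 -16.41   9.79]
pot 0.81 [ 0.472  -0.0901] 0.96 [323, 170] rgb [194. 196. 198.]
t 9.93 tcp [ 0.4383 -0.1215  0.2479] phi 39.08 tilt -1.0 w 0.997 F [ 0.2  0.4 -0.7] | yaw 0.08 shift cm [ 4.59 -0.32  9.79]
pot 0.72 [ 0.4542 -0.2415] 0.65 [454, 294] rgb [148. 149. 150.]
```

Request:
step_arm(
  gripper=[-1,-1,-1,-1,-1],
  xyz=[
    [1.8,-0.1,0],
    [1.9,-0.1,1],
    [0.9,-0.1,3],
    [0,0,3.5],
    [0,0,2],
  ],
  yaw=[0,0,0,0,0],
)

```text
t: 10.35
ee_pos: [0.4715, -0.0893, 0.1501]
tcp_rot: [0.942, 0.335, -0.0, -0.001]
force: [-1.1, 0.5, -0.6]
grip_width: 1.004
gripper_force: 0.0
```

Request:
step_arm(
  gripper=[-1,-1],
  xyz=[
    [0,0,0.5],
    [0,0,0],
  ],
  yaw=[0,0],
)

```text
t: 10.52
ee_pos: [0.4708, -0.09, 0.1464]
tcp_rot: [0.942, 0.335, -0.001, -0.001]
force: [-0.4, 0.1, 0.1]
grip_width: 1.002
gripper_force: 0.0
```

```bash
python3 -c "
from h import *
plan([0.472,-0.0901,0.095],39)"
```

```text
t 10.52 tcp [ 0.4708 -0.09    0.1464] phi 39.09 tilt -1.0 w 1.002 F [-0.4  0.1  0.1] | yaw 0.09 shift cm [0.08 0.08 5.14]
```

Request:
step_arm(
  gripper=[-1,-1,-1,-1,-1],
  xyz=[
    [0.1,0.1,1],
    [0,0,1.6],
    [0,0,1.6],
    [0,0,0.9],
    [0,0,0],
  ],
  yaw=[0,0,0,0,0],
)

```text
t: 10.93
ee_pos: [0.4723, -0.0904, 0.0961]
tcp_rot: [0.942, 0.334, -0.0, -0.0]
force: [-0.0, 0.2, -0.7]
grip_width: 0.999
gripper_force: 0.0
```

Request:
step_arm(
  gripper=[-0.4,0,0.5,1,1],
  xyz=[
    [0,0,0],
    [0,0,0],
    [0,0,0],
    [0,0,0],
    [0,0,0],
  ],
  yaw=[0,0,0,0,0],
)

```text
t: 11.35
ee_pos: [0.4727, -0.0904, 0.098]
tcp_rot: [0.942, 0.334, 0.001, 0.0]
force: [-0.7, 0.3, 7.7]
grip_width: 0.726
gripper_force: 65.2
```

Request:
step_arm(
  gripper=[1,1,1],
  xyz=[
    [0,0,0],
    [0,0,0],
    [0,0,0],
  ],
  yaw=[0,0,0],
)

```text
t: 11.6
ee_pos: [0.4727, -0.0904, 0.098]
tcp_rot: [0.942, 0.334, 0.001, 0.0]
force: [-1.1, 0.3, 6.9]
grip_width: 0.727
gripper_force: 65.3
```

```bash
python3 -c "
from h import *
plan([0.6387,-0.1164,0.21],39)"
```

```text
t 11.6 tcp [ 0.4727 -0.0904  0.098 ] phi 39.07 tilt -1.0 w 0.727 F [-1.1  0.3  6.9] | yaw 0.07 shift cm [ 11.26  12.47 -11.2 ]
```

Request:
step_arm(
  gripper=[1,1,1,1,1],
  xyz=[
    [0,0,-1],
    [0,0,-3],
    [0,0,-3.5],
    [0,0,-3],
    [0,0,-1.4],
  ],
  yaw=[0,0,0,0,0],
)

```text
t: 12.02
ee_pos: [0.4731, -0.0904, 0.2199]
tcp_rot: [0.942, 0.334, 0.002, 0.001]
force: [0.8, -0.7, -2.0]
grip_width: 0.729
gripper_force: 66.6
```

Request:
step_arm(
  gripper=[1,1,1,1,1],
  xyz=[
    [1.2,1.3,0],
    [2,2.2,0],
    [2.4,2.7,0],
    [2.4,2.7,0],
    [2,2.2,0],
  ],
  yaw=[0,0,0,0,0],
)

```text
t: 12.43
ee_pos: [0.6218, -0.1141, 0.2168]
tcp_rot: [0.943, 0.334, 0.001, 0.0]
force: [1.1, -0.2, -3.5]
grip_width: 0.725
gripper_force: 66.6
```

Request:
step_arm(
  gripper=[1,1,1,1],
  xyz=[
    [1.2,1.3,0],
    [0,0,0],
    [0,0,0],
    [0,0,0],
  ],
  yaw=[0,0,0,0],
)

```text
t: 12.77
ee_pos: [0.6363, -0.116, 0.2158]
tcp_rot: [0.942, 0.334, -0.001, -0.0]
force: [-0.6, 1.4, -2.1]
grip_width: 0.727
gripper_force: 66.6
```

```bash
python3 - <<'E'
from h import *
plan([0.6387,-0.1164,0.168],39)
d=capture("top")
cv2.imwrite("pics/top2.png",d["color"][:,:,::-1])
w=capture("wrist"); cv2.imwrite("pics/w6.png",w["color"][:,:,::-1])
E
```

```text
t 12.77 tcp [ 0.6363 -0.116   0.2158] phi 39.06 tilt -1.0 w 0.727 F [-0.6  1.4 -2.1] | yaw 0.06 shift cm [0.16 0.18 4.78]
```

View pics/w6.png

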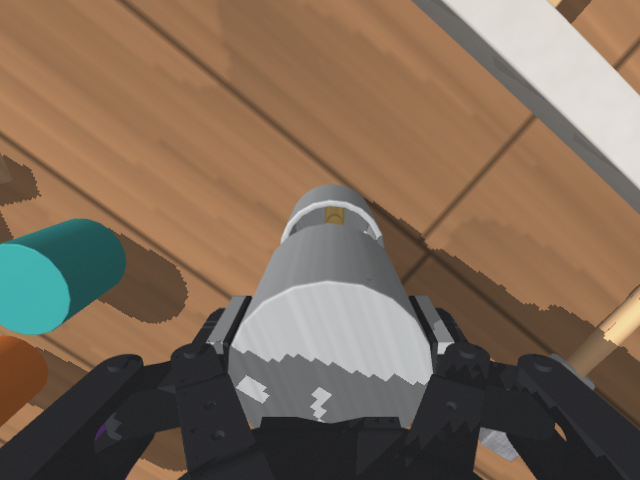

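The held pot sits upright above the open pot, at (330,250), and the catch shows inside at (335,215). I'll correct by 2 mm and lower it.

Request:
step_arm(
  gripper=[1,1,1,1,1],
  xyz=[
    [0.2,0.2,0.5],
    [0,0,1.5],
    [0,0,1.5],
    [0,0,0.7],
    [0,0,0],
  ],
  yaw=[0,0,0,0,0],
)

```text
t: 13.28
ee_pos: [0.639, -0.1162, 0.1721]
tcp_rot: [0.942, 0.334, -0.001, -0.001]
force: [0.4, -0.1, -2.8]
grip_width: 0.724
gripper_force: 66.6
```

Request:
step_arm(
  gripper=[1,1],
  xyz=[
    [0,0,0],
    [0,0,0],
  ],
  yaw=[0,0],
)

```text
t: 13.45
ee_pos: [0.6405, -0.1163, 0.1747]
tcp_rot: [0.942, 0.334, 0.0, 0.0]
force: [-0.2, -0.1, -2.6]
grip_width: 0.724
gripper_force: 66.6
```

```bash
python3 -c "
from h import *
plan([0.6387,-0.1164,0.168],39)"
```

```text
t 13.45 tcp [ 0.6405 -0.1163  0.1747] phi 39.07 tilt -1.0 w 0.724 F [-0.2 -0.1 -2.6] | yaw 0.07 shift cm [-0.15 -0.11  0.67]
```

Request:
step_arm(
  gripper=[1,1,1,1],
  xyz=[
    [0,0,0.3],
    [0,0,0.2],
    [0,0,0],
    [0,0,0],
  ],
  yaw=[0,0,0,0],
)

```text
t: 13.78
ee_pos: [0.6401, -0.1163, 0.169]
tcp_rot: [0.942, 0.334, 0.0, -0.0]
force: [0.4, 0.5, -2.3]
grip_width: 0.724
gripper_force: 66.6
```

Request:
step_arm(
  gripper=[1,1,1],
  xyz=[
    [0,0,0.1],
    [0,0,0],
    [0,0,0],
  ],
  yaw=[0,0,0],
)

```text
t: 14.03
ee_pos: [0.6403, -0.1163, 0.1682]
tcp_rot: [0.942, 0.334, 0.0, 0.0]
force: [-0.7, 0.2, 0.7]
grip_width: 0.723
gripper_force: 66.7
```

Request:
step_arm(
  gripper=[1,1,1,1,1],
  xyz=[
    [0,0,-0.1],
    [-0.1,-0.1,0],
    [0,0,0],
    [0,0,0.15],
    [0,0,0],
  ],
  yaw=[0,0,0,0,0],
)

```text
t: 14.45
ee_pos: [0.6387, -0.1161, 0.1682]
tcp_rot: [0.942, 0.334, 0.0, 0.0]
force: [-3.5, -0.1, 7.6]
grip_width: 0.728
gripper_force: 67.2
```

Request:
step_arm(
  gripper=[1,1],
  xyz=[
    [0,0,0.05],
    [0,0,0],
  ],
  yaw=[0,0],
)

```text
t: 14.62
ee_pos: [0.6388, -0.1161, 0.1682]
tcp_rot: [0.942, 0.334, 0.0, 0.0]
force: [-4.6, 0.8, 10.8]
grip_width: 0.724
gripper_force: 67.8
```

Request:
step_arm(
  gripper=[-0.6,-0.8,-1,-1,-1],
  xyz=[
    [0,0,0],
    [0,0,0],
    [0,0,0],
    [0,0,0],
    [0,0,0],
  ],
  yaw=[0,0,0,0,0],
)

```text
t: 15.03
ee_pos: [0.6387, -0.1161, 0.1667]
tcp_rot: [0.942, 0.334, -0.0, -0.0]
force: [-0.3, 0.6, -0.2]
grip_width: 0.995
gripper_force: 0.0
```

Request:
step_arm(
  gripper=[-1,-1,-1,-1,-1],
  xyz=[
    [0,0,-1],
    [0,0,-2],
    [0,0,-3],
    [0,0,-4],
    [0,0,-4],
  ],
  yaw=[0,0,0,0,0],
)

```text
t: 15.45
ee_pos: [0.6382, -0.1161, 0.3086]
tcp_rot: [0.942, 0.334, -0.001, -0.0]
force: [1.4, -0.1, 0.1]
grip_width: 0.997
gripper_force: 0.0
```

Request:
step_arm(
  gripper=[-1,-1,-1,-1,-1],
  xyz=[
    [-2,0,0],
    [-2.5,0,0],
    [0,0,0],
    [0,0,0],
    [0,0,0],
  ],
  yaw=[0,0,0,0,0],
)

```text
t: 15.87
ee_pos: [0.604, -0.1443, 0.3075]
tcp_rot: [0.942, 0.334, 0.0, -0.0]
force: [0.2, 0.3, 0.5]
grip_width: 0.997
gripper_force: 0.0
```

```bash
python3 - <<'E'
from h import *
plan([0.4542-.0357,-0.2415-.0289,0.2479],39)
d=capture("wrist"); cv2.imwrite("pics/w7.png",d["color"][:,:,::-1])
for q in ("pot_a","open_pot"):
  for r in silhouettes("wrist",q):
    ys,xs=np.nonzero(r["mask"]); p0=unproj(d,[[xs.mean(),ys.mean()]],.1)[0,:2]
    print(q,round(r["conf"],2),[(z,H,*map(lambda v:np.round(v,4),fitpot(d,r["mask"],p0,H=H,zb=z))) for z,H in ((.07,.07),(0,.14))],[int(xs.mean()),int(ys.mean())],"rgb",np.median(d["color"][r["mask"]],0))
E
```

```text
t 15.87 tcp [ 0.604  -0.1443  0.3075] phi 39.06 tilt -1.0 w 0.997 F [0.2 0.3 0.5] | yaw 0.06 shift cm [-22.35  -1.87   5.96]
pot_a 0.93 [(0.07, 0.07, array([0.4073, 0.0081]), np.float64(0.8031)), (0, 0.14, array([0.3548, 0.0242]), np.float64(0.9022))] [44, 297] rgb [153.  85.  44.]
pot_a 0.91 [(0.07, 0.07, array([ 0.4866, -0.215 ]), np.float64(0.5915)), (0, 0.14, array([ 0.5093, -0.2088]), np.float64(0.4827))] [311, 378] rgb [183. 184. 186.]
pot_a 0.8 [(0.07, 0.07, array([ 0.4274, -0.0925]), np.float64(0.3492)), (0, 0.14, array([ 0.4389, -0.0905]), np.float64(0.28))] [129, 340] rgb [ 94.  54. 116.]
pot_a 0.55 [(0.07, 0.07, array([ 0.639 , -0.1167]), np.float64(0.9449)), (0, 0.14, array([ 0.639 , -0.1167]), np.float64(0.9449))] [329, 174] rgb [190. 192. 194.]
pot_a 0.34 [(0.07, 0.07, array([0.5034, 0.089 ]), np.float64(0.6519)), (0, 0.14, array([0.4696, 0.123 ]), np.float64(0.6471))] [31, 136] rgb [158. 112.  78.]
open_pot 0.59 [(0.07, 0.07, array([ 0.4866, -0.2211]), np.float64(0.5857)), (0, 0.14, array([ 0.5101, -0.2065]), np.float64(0.4772))] [311, 378] rgb [183. 184. 186.]
```

View pics/w7.png

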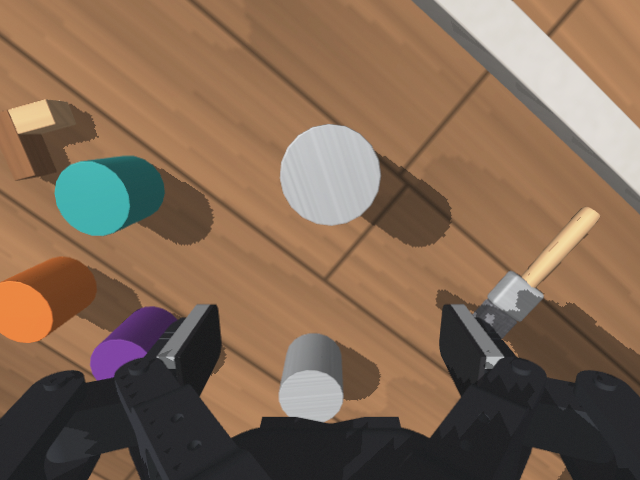

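The second-level pot stands square on the first at (330,175), with its centre fitted at (0.6390, −0.1167). The other grey pot is next, at (311,378).

Request:
step_arm(
  gripper=[-1,-1,-1,-1,-1],
  xyz=[
    [-2.5,-0.2,0],
    [-3.8,-0.3,0],
    [-3.9,-0.3,1],
    [-3.9,-0.3,1.5],
    [-3.9,-0.4,1.5],
  ],
  yaw=[0,0,0,0,0],
)

```text
t: 16.43
ee_pos: [0.4543, -0.2464, 0.2668]
tcp_rot: [0.942, 0.335, 0.0, 0.0]
force: [0.6, -1.1, -0.2]
grip_width: 1.001
gripper_force: 0.0
```

Request:
step_arm(
  gripper=[-1,-1,-1,-1,-1],
  xyz=[
    [-2.8,-0.3,1.3],
    [-1.5,-0.1,0.7],
    [0,0,0],
    [0,0,0],
    [0,0,0],
  ],
  yaw=[0,0,0,0,0],
)

```text
t: 16.85
ee_pos: [0.4205, -0.2694, 0.2474]
tcp_rot: [0.942, 0.335, 0.001, 0.0]
force: [-0.1, 0.6, 0.1]
grip_width: 0.998
gripper_force: 0.0
```

```bash
python3 potfit.py
```

```text
pot 0.97 [ 0.4534 -0.2426] 0.956 [328, 176] rgb [185. 186. 188.]
t 16.95 tcp [ 0.4206 -0.2692  0.2475] phi 39.19 tilt -1.0 w 0.999 F [ 1.1  0.2 -1. ] | yaw 0.19 shift cm [ 4.22 -0.    9.75]
pot 0.87 [0.3546 0.0253] 0.941 [10, 54] rgb [103.  59.  31.]
t 16.95 tcp [ 0.4206 -0.2692  0.2475] phi 39.19 tilt -1.0 w 0.999 F [ 1.1  0.2 -1. ] | yaw 0.19 shift cm [ 13.4  -27.04   9.75]
pot 0.86 [ 0.3653 -0.0816] 0.958 [70, 125] rgb [130.  74. 164.]
t 16.95 tcp [ 0.4206 -0.2692  0.2475] phi 39.19 tilt -1.0 w 0.999 F [ 1.1  0.2 -1. ] | yaw 0.19 shift cm [  7.51 -18.06   9.75]
```

Request:
step_arm(
  gripper=[-1,-1,-1,-1,-1],
  xyz=[
    [1.8,0,0],
    [1.8,0,1],
    [0.6,0,3],
    [0,0,3.5],
    [0,0,2],
  ],
  yaw=[0,0,0,0,0],
)

```text
t: 17.37
ee_pos: [0.4527, -0.2418, 0.1499]
tcp_rot: [0.942, 0.336, 0.0, -0.001]
force: [-0.3, 0.1, -0.8]
grip_width: 0.998
gripper_force: 0.0
```

Request:
step_arm(
  gripper=[-1,-1,-1,-1],
  xyz=[
    [0,0,0.5],
    [0,0,0],
    [0,0,0],
    [0,0,0],
  ],
  yaw=[0,0,0,0],
)

```text
t: 17.7
ee_pos: [0.4527, -0.2438, 0.1485]
tcp_rot: [0.942, 0.334, 0.001, 0.001]
force: [0.5, 0.3, -0.2]
grip_width: 1.002
gripper_force: 0.0
```

```bash
python3 -c "
from h import *
plan([0.4534,-0.2426,0.095],39)"
```

```text
t 17.7 tcp [ 0.4527 -0.2438  0.1485] phi 39.08 tilt -1.0 w 1.002 F [ 0.5  0.3 -0.2] | yaw 0.08 shift cm [ 0.13 -0.05  5.35]
```

Request:
step_arm(
  gripper=[-1,-1,-1,-1,-1],
  xyz=[
    [0.1,0,1],
    [0,0,1.6],
    [0,0,1.6],
    [0,0,1],
    [0,0,0],
  ],
  yaw=[0,0,0,0,0],
)

```text
t: 18.12
ee_pos: [0.452, -0.2426, 0.0937]
tcp_rot: [0.942, 0.334, -0.001, -0.001]
force: [0.7, -0.0, -0.0]
grip_width: 0.999
gripper_force: 0.0
```

Request:
step_arm(
  gripper=[-0.4,0,0.5,1,1],
  xyz=[
    [0,0,0],
    [0,0,0],
    [0,0,0],
    [0,0,0],
    [0,0,0],
  ],
  yaw=[0,0,0,0,0],
)

```text
t: 18.53
ee_pos: [0.4529, -0.2431, 0.0961]
tcp_rot: [0.942, 0.334, 0.001, 0.001]
force: [-1.3, 0.6, 6.6]
grip_width: 0.736
gripper_force: 66.1
```

Request:
step_arm(
  gripper=[1,1,1],
  xyz=[
    [0,0,0],
    [0,0,0],
    [0,0,0],
  ],
  yaw=[0,0,0],
)

```text
t: 18.78
ee_pos: [0.4529, -0.2431, 0.0961]
tcp_rot: [0.942, 0.334, 0.001, 0.001]
force: [-0.9, 0.3, 7.5]
grip_width: 0.733
gripper_force: 66.1
```

```bash
python3 -c "
from h import *
plan([0.639,-0.1166,0.285],39)"
```

```text
t 18.78 tcp [ 0.4529 -0.2431  0.0961] phi 39.06 tilt -1.0 w 0.733 F [-0.9  0.3  7.5] | yaw 0.06 shift cm [ 22.43   1.88 -18.89]
```

Request:
step_arm(
  gripper=[1,1,1,1,1],
  xyz=[
    [0,0,-1.5],
    [0,0,-3.5],
    [0,0,-4],
    [0,0,-4],
    [0,0,-4],
  ],
  yaw=[0,0,0,0,0],
)

```text
t: 19.2
ee_pos: [0.452, -0.2427, 0.2673]
tcp_rot: [0.942, 0.334, 0.0, -0.0]
force: [1.4, 0.3, -1.8]
grip_width: 0.74
gripper_force: 66.4
```

Request:
step_arm(
  gripper=[1,1,1,1,1],
  xyz=[
    [0,0,-2.2],
    [1.5,0.1,0],
    [2.7,0.2,0],
    [3.4,0.3,0],
    [3.4,0.3,0],
  ],
  yaw=[0,0,0,0,0],
)

```text
t: 19.62
ee_pos: [0.544, -0.1804, 0.288]
tcp_rot: [0.943, 0.333, 0.0, 0.001]
force: [0.8, -0.7, -1.3]
grip_width: 0.734
gripper_force: 66.5
```

Request:
step_arm(
  gripper=[1,1,1,1,1],
  xyz=[
    [3.4,0.3,0],
    [3.4,0.3,0],
    [2.4,0.2,0],
    [1.5,0.1,0],
    [0.5,0,0],
  ],
  yaw=[0,0,0,0,0],
)

```text
t: 20.03
ee_pos: [0.6379, -0.1143, 0.2869]
tcp_rot: [0.942, 0.336, 0.001, -0.001]
force: [-0.2, 0.6, -1.9]
grip_width: 0.736
gripper_force: 66.5
```

Request:
step_arm(
  gripper=[1,1,1,1,1],
  xyz=[
    [0,0,0],
    [0,0,0],
    [0,0,0],
    [0,0,0],
    [0,0,0],
  ],
  yaw=[0,0,0,0,0],
)

```text
t: 20.45
ee_pos: [0.6355, -0.1181, 0.2874]
tcp_rot: [0.943, 0.334, -0.0, 0.0]
force: [0.1, -0.5, -1.7]
grip_width: 0.735
gripper_force: 66.5
```

```bash
python3 -c "
from h import *
plan([0.6385,-0.1170,0.2361],39)"
```

```text
t 20.45 tcp [ 0.6355 -0.1181  0.2874] phi 38.98 tilt -1.0 w 0.735 F [ 0.1 -0.5 -1.7] | yaw -0.02 shift cm [0.3  0.1  5.13]
```

Request:
step_arm(
  gripper=[1,1,1,1,1],
  xyz=[
    [0.3,0.1,0.5],
    [0,0,1.2],
    [0,0,1.4],
    [0,0,1],
    [0,0,0.4],
  ],
  yaw=[0,0,0,0,0],
)

```text
t: 20.87
ee_pos: [0.6385, -0.1159, 0.2401]
tcp_rot: [0.942, 0.334, -0.001, -0.001]
force: [0.5, -0.3, -1.6]
grip_width: 0.735
gripper_force: 66.5
```

Request:
step_arm(
  gripper=[1,1,1,1,1],
  xyz=[
    [0,0,0],
    [0,0,0],
    [0,0,0],
    [0,0,0],
    [0,0,0],
  ],
  yaw=[0,0,0,0,0],
)

```text
t: 21.28
ee_pos: [0.6394, -0.1159, 0.2427]
tcp_rot: [0.942, 0.334, 0.0, 0.0]
force: [0.5, -0.2, -2.3]
grip_width: 0.735
gripper_force: 66.5
```

```bash
python3 -c "
from h import *
plan([0.6385,-0.1170,0.2361],39)"
```

```text
t 21.28 tcp [ 0.6394 -0.1159  0.2427] phi 39.06 tilt -1.0 w 0.735 F [ 0.5 -0.2 -2.3] | yaw 0.06 shift cm [-0.14  0.03  0.66]
```

Request:
step_arm(
  gripper=[1,1,1,1,1],
  xyz=[
    [-0.1,0,0.3],
    [0,0,0.2],
    [0,0,0],
    [0,0,0],
    [0,0,0],
  ],
  yaw=[0,0,0,0,0],
)

```text
t: 21.7
ee_pos: [0.6384, -0.1165, 0.237]
tcp_rot: [0.942, 0.334, -0.0, -0.0]
force: [-0.2, 0.8, -1.6]
grip_width: 0.736
gripper_force: 66.5
```

Request:
step_arm(
  gripper=[1,1,1,1],
  xyz=[
    [0,0,0.1],
    [0,0,0.05],
    [0,0,0],
    [0,0,0],
  ],
  yaw=[0,0,0,0],
)

```text
t: 22.03
ee_pos: [0.6386, -0.1165, 0.2361]
tcp_rot: [0.942, 0.334, 0.0, 0.0]
force: [-1.0, 0.2, 4.3]
grip_width: 0.731
gripper_force: 66.9
```

Contact came at the expected height, so I'll release and back off.

Request:
step_arm(
  gripper=[-0.6,-0.8,-1,-1,-1],
  xyz=[
    [0,0,0],
    [0,0,0],
    [0,0,0],
    [0,0,0],
    [0,0,0],
  ],
  yaw=[0,0,0,0,0],
)

```text
t: 22.45
ee_pos: [0.6384, -0.1165, 0.2354]
tcp_rot: [0.942, 0.334, -0.0, -0.0]
force: [0.1, 0.2, -0.7]
grip_width: 1.002
gripper_force: 0.0
```

Request:
step_arm(
  gripper=[-1,-1,-1,-1,-1],
  xyz=[
    [0,0,-1],
    [0,0,-2],
    [0,0,-3],
    [0,0,-4],
    [0,0,-3],
  ],
  yaw=[0,0,0,0,0],
)

```text
t: 22.87
ee_pos: [0.6384, -0.1165, 0.3691]
tcp_rot: [0.942, 0.334, 0.001, 0.0]
force: [0.5, -0.2, -0.1]
grip_width: 0.997
gripper_force: 0.0
```

Request:
step_arm(
  gripper=[-1,-1,-1,-1,-1],
  xyz=[
    [-2,0,0],
    [-3,0,0],
    [-3,0,0],
    [0,0,0],
    [0,0,0],
  ],
  yaw=[0,0,0,0,0],
)

```text
t: 23.28
ee_pos: [0.5752, -0.1685, 0.3668]
tcp_rot: [0.943, 0.333, 0.0, 0.001]
force: [-0.4, 0.6, -0.0]
grip_width: 0.999
gripper_force: 0.0
```

```bash
python3 - <<'E'
from h import *
plan([0.6385,-0.1170,0.3],39)
d=capture("wrist")
for r in silhouettes("wrist","pot_a"):
    ys,xs=np.nonzero(r["mask"]); p,i=fitpot(d,r["mask"],unproj(d,[[xs.mean(),ys.mean()]],.17)[0,:2],zb=0,H=.21)
    if i>.8: print(round(r["conf"],2),np.round(p,4),round(i,3))
s=capture("scene"); v=s["color"][:,:,::-1].copy(); a=np.linspace(0,6.3,90)
for z in (0,.07,.14,.21):
    for u in proj(s,np.c_[.639+.032*np.cos(a),-.1166+.032*np.sin(a),np.full(90,z)]): cv2.circle(v,tuple(int(k) for k in u),0,(0,0,255),-1)
cv2.imwrite("pics/end.png",cv2.resize(v[100:340,100:420],None,fx=2.5,fy=2.5))
E
```

```text
t 23.28 tcp [ 0.5752 -0.1685  0.3668] phi 38.89 tilt -1.0 w 0.999 F [-0.4  0.6 -0. ] | yaw -0.11 shift cm [ 8.16 -0.02  6.68]
0.73 [ 0.6396 -0.1167] 0.957
```

View pics/end.png

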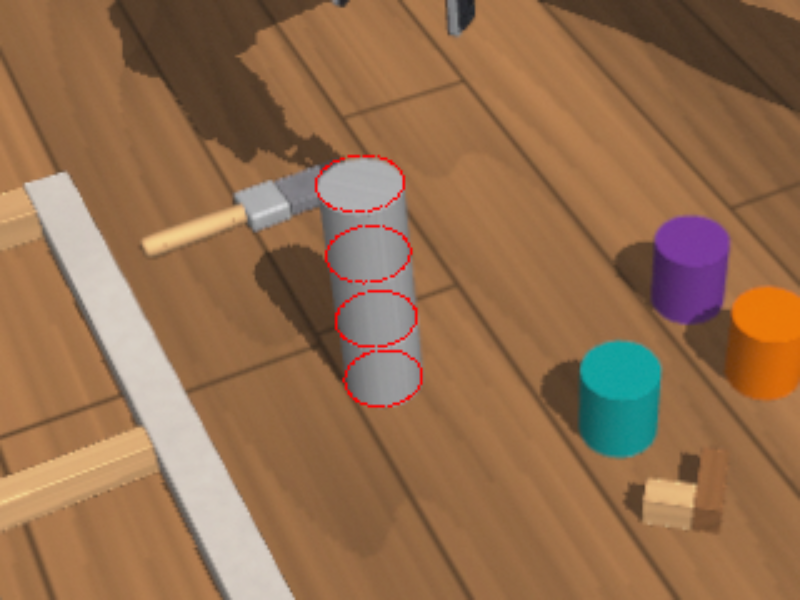

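The picture shows one straight column from (383,378) up to (360,184), matching the drawn circles at all four heights. The gripper is clear and the bystanders in view are where they were. Handing in.

```bash
python3 -c "
from bench import arm
print(arm.close_job())"
```

```text
the job is handed in; nothing more can be done
None
```

The catch is in the open pot, which is closed rim on rim by one grey pot, with the other mouth down on top in one straight column; the job is handed in at about 23 s, and no verdict was returned.

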